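# Turn the cut tumbler over onto its drying pad

## Task

Turn the mouth-up cut-glass tumbler over and stand it mouth down, wholly on the empty cork pad. Turn it by way of the two-bar wooden rest: lay it on its side along the bars near their middle, let go of it there, then take it up afresh and put it on the pad. It is glass, so set it down rather than dropping it, and leave the finished tumbler on the other pad where it stands.

Things in the scene. Friction and masses are not known exactly. Their poses are not given: they have to be found in the camera images.
- tumbler_mid (a point): Tumbler to turn over: straight round glass, 54 mm diameter, 72 mm tall, ink-dark with pale cut lines, wall 3.5 mm, foot 10 mm thick, 0.16 kg. Starts on the table, mouth up, left or right of the rest (not the wide low dark bowl on the other side, nor the tall vase at the far edge). Point: its centre, on the axis, 36 mm above the foot; z axis from foot to mouth.
- rest_mid (a point): Fixed wooden rest: base board 66 x 130 mm with two parallel round bars, 10 mm thick, 126 mm long, 40 mm apart centre to centre, tops 25 mm above the table. A tumbler lies in the trough between them, either way round. Point: where a lying tumbler's centre belongs, 45 mm above the table over the bars' middle; y axis along the bars, z up.
- pad_top (a point): Empty drying pad: fixed round cork disc, 90 mm diameter, on a dark wooden tile 106 mm square; one of two alike, the other carries the finished tumbler. Point: centre of the cork's top face, 16 mm above the table; z up.
- finished_mid (a point): The finished tumbler, same glass, 54 mm diameter and 72 mm tall, already mouth down on the other cork pad, loose; to be left alone. The point is its centre, 36 mm above the cork.
Not all that is in view belongs to the job. What is shaped like the part that bears rest_mid but blue or purple is not meant.

How it is judged:
By the outcome, as a careful person would: the job done as asked, in the order asked, and still so for the second after the job is handed in, with the robot touching nothing.
It also fails if it takes over 58 s, if anything falls off the work surface, if the arm or the gripper's body presses on something with over 40 N, if the wrist force passes 120 N, or if a joint passes its speed limit or range.

## Robot

A 7-joint arm with a two-finger parallel gripper is mounted at the origin on the work surface. World frame = base frame: x ahead of the robot, y to its left, z up, the work surface at z = 0. Lengths are in m, angles in rad, forces in N, time in s.
With the tool pointing down it reaches from about 0.4 to 0.9 m from the base axis. Payload 5.6 kg.
Tool frame: the origin (TCP) lies midway between the tips of the shut fingers; the grasp point (between the pads) lies 19 mm behind it; y points along the fingers, z is the direction in which the jaws open and shut, and the axes are right-handed (so a half turn about y gives the same grasp; the last joint's range is limited). The gripper opens to 92 mm and grips with 3 to 60 N. Pads are 20 mm wide; open, the fingers measure 128 mm over their backs; the gripper's body (75 mm by 189 mm) begins 69 mm behind the grasp point.
Start: joints at [1.078, 0.468, -0.012, 1.603, 0.006, 1.071, -0.056], TCP at [0.283, -0.585, 0.215] pointing down, gripper open.
Joint ranges: [-2.53, 2.53], [-0.31, 2.02], [-1.57, 1.55], [0.28, 2.44], [-1.29, 4.43], [0.15, 1.84], [-2.92, 2.92]. Speed limits (rad/s): [2.57, 2.57, 3.14, 3.14, 3.14, 3.14, 3.14].

## Interface

Orientations are given as a 3x3 rotation matrix whose columns are the frame's x, y, z axes.
In Python, from station import env, effector, solver, viewer, workorder, search_frame, tip_of gives the robot as it stands. Calls block until the motion is done:
- env.reach(position, orientation): joint-space move of the TCP to a pose.
- env.movel(position, frame=None, rate=0.15): straight line of the TCP; frame=None keeps the orientation; rate is the mean speed in m/s.
- env.goto_joints(angles): joint-space move.
- effector.release() and effector.grasp(squeeze=None): open the fingers fully, or close them until they stop; squeeze is the grip in N (None keeps the last).
- env.pause(seconds).
- solver.inverse_kinematics(position, orientation): joint angles nearest the present ones, or None.
- env.sense(): the state.
- viewer.read_camera(name): name is "scene" or "side" or "wrist"; returns (picture, depth): 480x640x3 uint8, red, green, blue; 480x640 float32, m along the optical axis (not along the pixel's ray), 0 where there is no reading.
- viewer.camera_info(name): a dict with "intrinsics" (3x3 intrinsics, pixels), "dist_coeffs" ([k1, k2, p1, p2, k3] as OpenCV has them; the pictures are not rectified), "eye" and "rotation" of the camera in the world; the wrist camera has in their place "T_tool_cam" (4x4, takes a point from camera to tool coordinates, whose origin is the TCP and whose axes are the tool frame's). Camera axes: x right, y up, looking along -z (the intrinsics and any distortion apply to the point x, -y, -z); pixel columns grow to the right and rows downward; lengths in m; the calibration is good to about 2 mm. A picture is of the moment at which its call begins: read the wrist's pose just before it. camera_info takes no time and is no camera call.
A pose or a line that the arm cannot do raises env.PlanningError and nothing moves.
- workorder.finish_job(): hands the job in, once; it reports no verdict.
Trained networks look in the newest picture that a camera, given by its name, has taken for a name from the list of things; names that differ only in an ending like _2 or _b are one class to them, and where a whole thing is asked for, a point or a joint stands for the part that bears it (a point fixed in the world has none). Each returns a list of dicts, best first, with "score" (0 to 1); they miss things now and then, are a little off and sometimes report something else, mostly with a low value. They report only what shows in the picture. A call takes as long as a camera call. They do not tell look-alikes from the thing itself.
- search_frame(camera, name): "at" ([x, y, z] in m, in world coordinates, good to about 4 mm: the middle of the surface that is visible of it).
- tip_of(camera, name): "at" ([x, y, z] in m, in world coordinates, good to about 4 mm: a listed point, or the origin of a listed thing).
The state is a dict: "t": time; "joint_positions": joint angles; "joint_velocities": joint speeds; "tau": joint torques, N m; "ee_pos": TCP position; "tcp_rot": TCP orientation; "wrist_force": force on the tool from outside, world axes, zero at the start; "moment": the same for the moment, N m; "gripper_width": finger opening in m.
Only numpy, scipy, OpenCV 4.12 (cv2) and the standard library are available. Lean on these libraries where they do the work, as an engineer would, in place of code of your own. Each camera call takes 0.05 s, during which the arm holds its last target.

## Working session

There is one attempt and no reset: what is moved stays moved. The work goes in short steps, each a Python script; the robot and the scene stay as the last script left them, time stands still between calls to the robot, and variables do not carry over. Pictures are saved under pics/ and viewed, and the job is handed in when it is done.

```bash
ls; mkdir -p pics; python3 - <<'E'
from station import *
import cv2
s=env.sense();print(s['t'],s['ee_pos'],s['tcp_rot'],s['gripper_width'])
for c in ("scene","side"):
    p,d=viewer.read_camera(c); cv2.imwrite(f"pics/{c}0.png",p[:,:,::-1])
    i=viewer.camera_info(c);print(c,i)
    for n in ("tumbler_mid","rest_mid","pad_top","finished_mid"):
        print(n,[(r['at'],round(r['score'],2)) for r in tip_of(c,n)])
E
```

```text
pics
0.0 [ 0.28228545 -0.58486162  0.21367734] [[-9.00576155e-01 -8.57333776e-04  4.34697428e-01]
 [-4.34698258e-01  1.50382439e-03 -9.00574907e-01]
 [ 1.18384691e-04 -9.99998502e-01 -1.72698988e-03]] 0.0920115205885109
scene {'intrinsics': array([[519.53953499,   0.        , 314.71050304],
       [  0.        , 519.53953499, 229.94248108],
       [  0.        ,   0.        ,   1.        ]]), 'dist_coeffs': array([-0.06802912,  0.        ,  0.        ,  0.        ,  0.        ]), 'eye': array([ 1.10813622, -0.03902139,  1.13917138]), 'rotation': array([[-0.13569278, -0.84915627,  0.51041267],
       [ 0.99071868, -0.12045531,  0.0629843 ],
       [ 0.00799841,  0.51422188,  0.8576199 ]])}
tumbler_mid [([0.5103, 0.2471, 0.0281], 0.6), ([0.4714, -0.0227, 0.0432], 0.16)]
rest_mid [([0.2882, -0.2034, 0.0373], 0.89), ([0.4688, -0.5063, 0.0462], 0.87), ([0.4693, -0.0252, 0.0411], 0.61)]
pad_top [([0.6133, -0.1521, 0.0155], 0.9), ([0.5082, 0.2451, 0.0299], 0.17)]
finished_mid []
side {'intrinsics': array([[476.4187266 ,   0.        , 318.70522412],
       [  0.        , 476.4187266 , 227.60373722],
       [  0.        ,   0.        ,   1.        ]]), 'dist_coeffs': array([-0.10595187,  0.        ,  0.        ,  0.        ,  0.        ]), 'eye': array([0.12314771, 0.74323722, 0.7856343 ]), 'rotation': array([[-0.92113422,  0.23693957, -0.30882257],
       [-0.38919129, -0.54744001,  0.74083708],
       [ 0.00647179,  0.80260144,  0.59648055]])}
tumbler_mid [([0.5063, 0.2415, 0.0308], 0.96), ([0.6421, 0.1409, 0.0529], 0.31)]
rest_mid [([0.466, -0.5033, 0.0464], 0.92), ([0.2915, -0.2005, 0.0475], 0.88), ([0.4717, -0.025, 0.0475], 0.61)]
pad_top [([0.617, -0.1495, 0.0176], 0.92)]
finished_mid []
```

View pics/scene0.png

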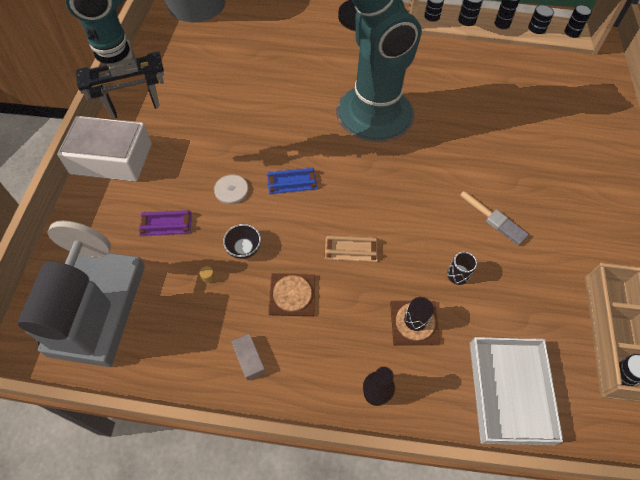

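View pics/side0.png

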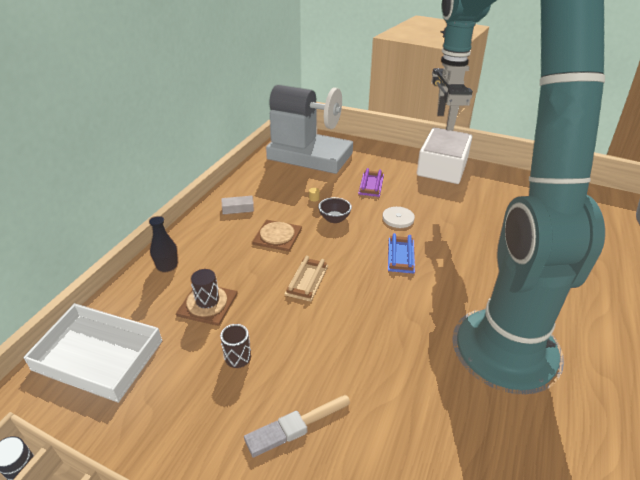

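Candidates in the scene picture:
- **Tumbler:** the mouth-up one at (462,268), right of the rest. The glass at (418,315) is on a cork pad mouth down, so it is the finished one. (242,241) is the wide bowl and (378,387) the vase.
- **Rest:** the wooden one at (351,249). The blue (292,181) and purple (165,223) ones are decoys.
- **Pad:** the empty one at (293,294).

Next I'll check these in a crop and refine with depth.

```bash
cat > h.py <<'E'
from station import *
import numpy as np, cv2
def cloud(c,p=None,d=None):
    if d is None: p,d=viewer.read_camera(c)
    i=viewer.camera_info(c);K=i['intrinsics'];D=i['dist_coeffs']
    v,u=np.mgrid[:480,:640]
    n=cv2.undistortPoints(np.stack([u,v],-1).reshape(-1,1,2).astype(np.float64),K,D).reshape(480,640,2)
    P=np.stack([n[...,0]*d,-n[...,1]*d,-d],-1)
    if 'eye' in i: W=P@i['rotation'].T+i['eye']
    else:
        T=i['T_tool_cam'];s=env.sense()
        W=(P@T[:3,:3].T+T[:3,3])@np.array(s['tcp_rot']).T+s['ee_pos']
    W[d<=0]=np.nan
    return p,W
def near(W,c,r,z0,z1):
    m=(np.hypot(W[...,0]-c[0],W[...,1]-c[1])<r)&(W[...,2]>z0)&(W[...,2]<z1)
    return m
E
python3 - <<'E'
from h import *
from scipy.optimize import least_squares
for c in("scene","side"):
    p,W=cloud(c)
    if c=="scene": cv2.imwrite("pics/crop.png",cv2.resize(p[200:420,220:520,::-1],None,fx=2.6,fy=2.6,interpolation=cv2.INTER_CUBIC))
    t=near(W,(0.72,0.0),0.06,-.02,.03); 
    print(c,"table z",np.nanmedian(W[near(W,(0.42,0.12),0.04,-.02,.02)][:,2]))
    m=near(W,(.508,.245),.05,.015,.1);Q=W[m]
    print("tumbler n",len(Q),"zmax",np.percentile(Q[:,2],98))
    # outer-surface: z between 15..60mm outward; robust circle fit r=.027
    def res(x,Q): return np.hypot(Q[:,0]-x[0],Q[:,1]-x[1])-.027
    top=Q[(Q[:,2]>.066)]
    f=least_squares(res,[.508,.245],args=(Q,),loss='soft_l1',f_scale=.001);print(f.x, "rim box",top[:,:2].min(0),top[:,:2].max(0),(top[:,:2].min(0)+top[:,:2].max(0))/2)
    m=near(W,(.47,-.025),.085,.016,.035);Q=W[m][:,:2].astype(np.float32)
    r=cv2.minAreaRect(Q);print("rest n",len(Q),r, np.percentile(W[m][:,2],[50,95]))
    m=near(W,(.615,-.15),.085,.005,.03);Q=W[m];r=cv2.minAreaRect(Q[:,:2].astype(np.float32));print("pad",r)
    m=near(W,(.615,-.15),.085,.0125,.03);Q=W[m];print("cork",cv2.minEnclosingCircle(Q[:,:2].astype(np.float32)),np.median(Q[:,2]))
    m=near(W,(.645,.14),.07,.03,.12);Q=W[m]
    f=least_squares(res,[.645,.14],args=(Q[(Q[:,2]<.08)],),loss='soft_l1',f_scale=.001);print("fin",f.x,np.percentile(Q[:,2],98))
    print({n:[(np.round(r['at'],4),r['score']) for r in tip_of(c,n)] for n in("tumbler_mid","rest_mid","pad_top")})
    m=near(W,(.54,-.2),.14,.022,.2)&~near(W,(.47,-.025),.09,0,.2);Q=W[m];print("bowl",cv2.minEnclosingCircle(Q[:,:2].astype(np.float32)) if len(Q) else None,Q[:,2].max() if len(Q) else 0)
E
```

```text
scene table z 0.0014060036457795855
tumbler n 602 zmax 0.07532680826864484
[0.50947336 0.23978688] rim box [0.48107058 0.21296933] [0.53611403 0.26740528] [0.50859231 0.24018731]
rest n 470 ((0.47533008456230164, -0.02586657553911209), (0.057592496275901794, 0.12251131236553192), 3.8211891651153564) [0.02430232 0.02906359]
pad ((0.6098213195800781, -0.1511864811182022), (0.1648801565170288, 0.15832823514938354), 78.82328796386719)
cork ((0.6196858882904053, -0.15416400134563446), 0.07182348519563675) 0.01662655487958631
fin [0.64556472 0.14028522] 0.09236791072791022
{'tumbler_mid': [(array([0.5098, 0.2467, 0.0326]), 0.81)], 'rest_mid': [(array([ 0.2911, -0.2018,  0.0402]), 0.96), (array([ 0.4715, -0.025 ,  0.043 ]), 0.83), (array([ 0.4693, -0.5047,  0.0434]), 0.71)], 'pad_top': [(array([ 0.6142, -0.1529,  0.0156]), 0.87)]}
bowl ((0.5646131634712219, -0.22979983687400818), 0.13176508247852325) 0.048539485358880974
side table z 0.0007405857832959439
tumbler n 996 zmax 0.07457118230568216
[0.50790226 0.24285218] rim box [0.48136134 0.21490705] [0.53525813 0.27126744] [0.50830974 0.24308725]
rest n 393 ((0.4725184738636017, -0.023234955966472626), (0.060397498309612274, 0.12589044868946075), 4.255002975463867) [0.02441041 0.0277282 ]
pad ((0.6265794038772583, -0.15460431575775146), (0.1451953947544098, 0.13885727524757385), 0.11152969300746918)
cork ((0.6168712973594666, -0.1479005217552185), 0.07067065685987473) 0.016944993058423674
fin [0.64615575 0.14030854] 0.09084662146453676
{'tumbler_mid': [(array([0.5063, 0.2417, 0.0355]), 0.6)], 'rest_mid': [(array([ 0.2884, -0.2025,  0.0479]), 0.86), (array([ 0.4682, -0.5004,  0.0497]), 0.72), (array([0.5059, 0.2416, 0.0343]), 0.66), (array([ 0.4748, -0.0241,  0.0468]), 0.6)], 'pad_top': [(array([ 0.6173, -0.1499,  0.0128]), 0.73)]}
bowl ((0.5598715543746948, -0.21849970519542694), 0.1334831565618515) 0.04453071261529995
```

View pics/crop.png

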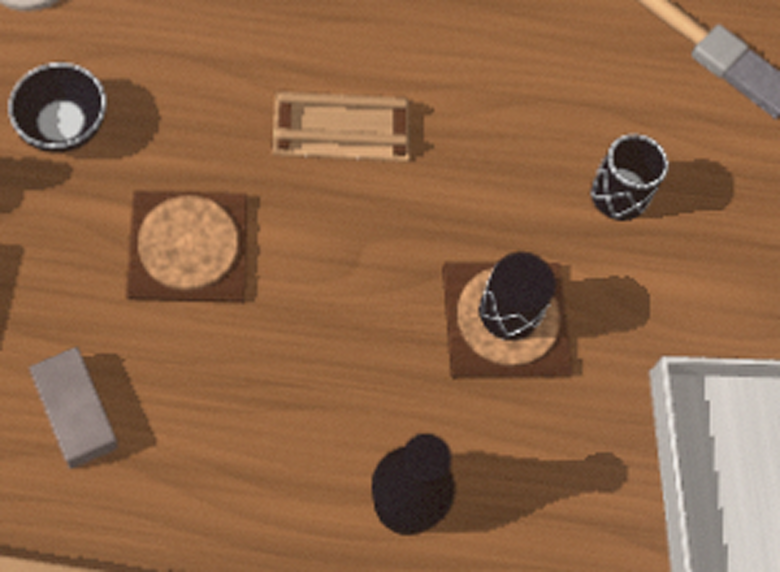

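The crop confirms my picks: the mouth-up tumbler at about (633,180), the plain wooden rest at (342,127) and the empty cork pad at (188,243). The glass at (515,295) is mouth down on its pad.

The plan is to grip the tumbler with the tool tilted about 45°, swing it 90° about the jaw axis onto the rest, regrip, and swing another 90° onto the pad. I'll check the IK before moving.

```bash
cat >> h.py <<'E'
TUM=np.array([.5085,.2415,.036]);REST=np.array([.4735,-.0245,.045]);PAD=np.array([.616,-.151,.016])
YAW=np.radians(4.0)
def rot(theta,yaw=YAW,flip=1):
    # theta: tilt from vertical; approach = -cos z + sin * u(bar dir, +y-ish)
    u=np.array([-np.sin(yaw),np.cos(yaw),0]);n=np.array([np.cos(yaw),np.sin(yaw),0])
    d=np.sin(theta)*u-np.cos(theta)*np.array([0,0,1.]);z=flip*n
    return np.column_stack([np.cross(d,z),d,z])
def tcp(g,R): return np.asarray(g)+.019*R[:,1]
E
python3 - <<'E'
from h import *
for nm,g,hs in(("tum",TUM,(0,.12)),("rest",REST,(0,.1)),("pad",PAD+[0,0,.036],(0,.1))):
  for yaw in (np.degrees(YAW),) if nm=="rest" else (-25,0,25):
    for th in(-50,-45,-40,40,45,50):
      for f in(1,-1):
        o=[]
        for h in hs:
          R=rot(np.radians(th),np.radians(yaw),f);q=solver.inverse_kinematics(tcp(g+np.array([0,0,h]),R),R)
          o.append(None if q is None else np.round(q,2).tolist())
        if o[0] is not None and (th in(-45,45)or o[1] is None): print(nm,round(yaw),th,f,o)
        elif o[0] is None and th in(-45,45): print(nm,round(yaw),th,f,"no")
E
```

```text
tum -25 -45 1 [[-0.35, 1.04, -0.54, 1.41, 0.66, 1.64, -1.53], [-0.28, 0.92, -0.67, 1.4, 0.66, 1.82, -1.52]]
tum -25 -45 -1 [[-0.17, 1.19, -0.9, 1.4, 0.9, 1.82, 1.44], [-0.28, 0.92, -0.67, 1.4, 0.66, 1.82, 1.62]]
tum -25 45 1 [[0.83, 1.4, -1.34, 2.22, 1.9, 0.53, -2.02], [0.6, 0.58, -0.93, 2.22, -1.19, 0.2, 0.57]]
tum -25 45 -1 [[0.83, 1.4, -1.34, 2.22, 1.9, 0.53, 1.12], [0.57, 0.56, -0.89, 2.22, -1.25, 0.22, -2.52]]
tum 0 -45 1 [[-0.37, 1.01, -0.63, 1.58, 0.94, 1.58, -1.39], [-0.26, 0.91, -0.83, 1.57, 0.94, 1.78, -1.35]]
tum 0 -45 -1 [[-0.22, 1.13, -0.9, 1.57, 1.11, 1.75, 1.66], [-0.22, 0.93, -0.89, 1.57, 0.97, 1.82, 1.77]]
tum 0 45 1 [[0.48, 0.89, -0.73, 2.03, -0.62, 0.41, 0.55], [0.49, 0.63, -0.75, 2.02, -0.66, 0.62, 0.41]]
tum 0 45 -1 [[0.11, 0.74, -0.27, 2.05, -1.17, 0.66, -2.17], [0.04, 0.5, -0.18, 2.05, -1.05, 0.83, -2.43]]
tum 25 -45 1 [[-0.33, 0.98, -0.76, 1.79, 1.24, 1.52, -1.28], [-0.17, 0.91, -1.03, 1.78, 1.23, 1.75, -1.19]]
tum 25 -45 -1 [[-0.24, 1.06, -0.9, 1.79, 1.32, 1.63, 1.83], [-0.13, 0.97, -1.11, 1.77, 1.28, 1.81, 1.93]]
tum 25 45 1 [[0.37, 0.95, -0.68, 1.8, -0.29, 
[... 1140 characters left out ...]
0.9, 1.75, 1.48, 1.57, 2.06], [0.56, 0.99, -1.11, 1.74, 1.47, 1.74, 2.17]]
pad 0 45 1 [[0.83, 0.99, -0.53, 1.5, -0.29, 1.12, 0.61], [0.85, 0.85, -0.56, 1.49, -0.32, 1.23, 0.55]]
pad 0 45 -1 [[0.41, 0.9, 0.13, 1.53, -0.8, 1.3, -2.16], [0.38, 0.77, 0.18, 1.53, -0.79, 1.42, -2.25]]
pad 25 -45 1 [[-0.39, 0.72, 0.29, 2.05, 1.31, 0.59, -0.94], [0.09, 0.54, -0.3, 2.01, 1.33, 0.94, -0.75]]
pad 25 -45 -1 [[-0.92, 1.05, 1.04, 2.08, -0.36, 0.2, -2.64], [-0.97, 0.84, 1.12, 2.07, 0.03, 0.33, -2.87]]
pad 25 45 1 [[0.71, 1.08, -0.54, 1.27, -0.08, 1.43, 0.77], [0.73, 0.96, -0.56, 1.26, -0.13, 1.54, 0.72]]
pad 25 45 -1 [[0.36, 1.0, 0.11, 1.31, -0.56, 1.52, -2.03], [0.34, 0.88, 0.13, 1.3, -0.56, 1.64, -2.09]]
```

```bash
python3 - <<'E'
from h import *
s=env.sense();print(s['t'])
env.movel([.36,-.3,.38],rate=.3)
R=rot(np.radians(-45),0.0)
pre=tcp(TUM,R)-.11*R[:,1]
env.reach(pre,R)
s=env.sense();print(s['t'],s['ee_pos'],s['joint_positions'])
p,W=cloud("wrist");cv2.imwrite("pics/w1.png",p[:,:,::-1])
p,W2=cloud("side");cv2.imwrite("pics/s1.png",p[:,:,::-1])
print([(r['at'],r['score']) for r in tip_of("wrist","tumbler_mid")])
m=near(W,TUM,.045,.064,.085);Q=W[m];print(len(Q))
if len(Q):print(Q.min(0),Q.max(0),cv2.minEnclosingCircle(Q[:,:2].astype(np.float32)))
E
```

```text
0.9
4.6583 [0.50976753 0.30457103 0.1010836 ] [-0.40656137  1.00853368 -0.76772322  1.42106382  0.92401424  1.79083037
 -1.37530273]
[([0.5067, 0.2445, 0.0349], 0.59)]
1802
[0.48200946 0.21643189 0.06400375] [0.53544212 0.27046282 0.07259898] ((0.5078510046005249, 0.24311760067939758), 0.027752690017223358)
```

View pics/w1.png

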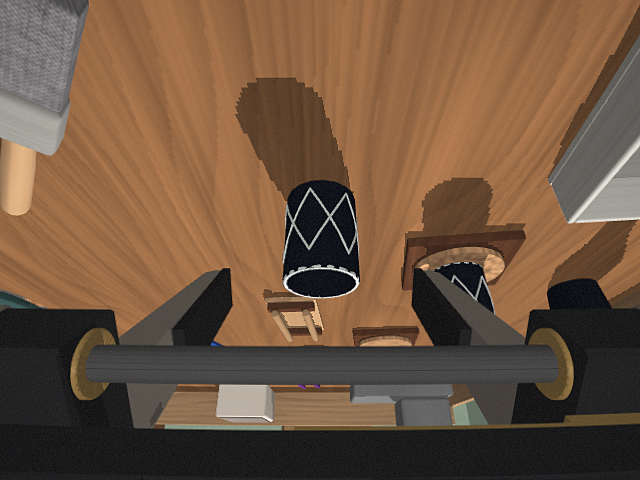

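View pics/s1.png

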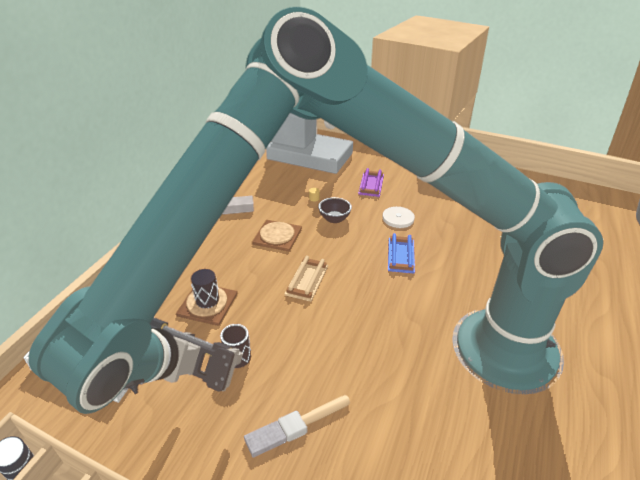

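Wrist view: the tumbler (320,235) is centred between the open fingers. The finished glass is at (465,285), outside the right finger. Before descending I'll check how low the wrist housing sits near the tray.

```bash
python3 - <<'E'
from h import *
p,W=cloud("side");
for u,v in((105,380),(60,330),(60,380),(100,405),(130,340),(165,355),(215,365)): print(u,v,W[v,u].round(3))
p,W=cloud("scene");cv2.imwrite("pics/sc1.png",p[:,:,::-1])
m=(W[...,2]>.03)&(W[...,2]<.1)&(W[...,1]>.2)&(W[...,1]<.5)&(W[...,0]>.6);Q=W[m];print(np.percentile(Q,[2,50,98],axis=0).round(3))
E
```

```text
105 380 [0.457 0.551 0.347]
60 330 [0.528 0.535 0.379]
60 380 [0.501 0.575 0.349]
100 405 [0.468 0.564 0.308]
130 340 [0.457 0.503 0.362]
165 355 [0.474 0.446 0.261]
215 365 [0.436 0.394 0.198]
[[0.67  0.21  0.031]
 [0.923 0.354 0.048]
 [0.941 0.491 0.054]]
```

View pics/sc1.png

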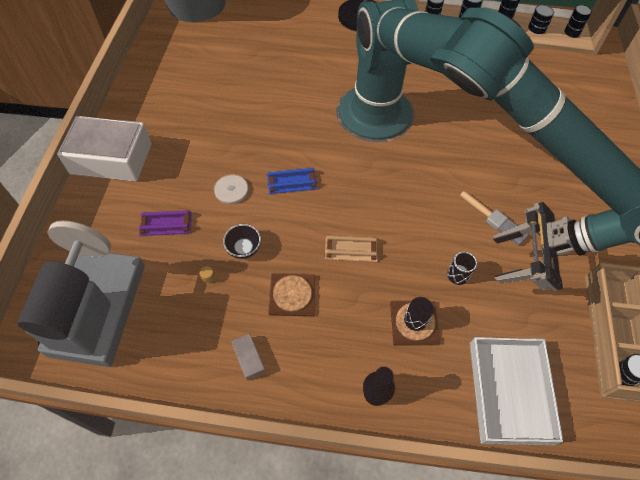

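```bash
sed -i 's/^TUM=np.array(\[.5085,.2415,.036\])/TUM=np.array([.508,.2427,.037])/' h.py; python3 - <<'E'
from h import *
R=rot(np.radians(-45),0.0)
env.movel(tcp(TUM,R),R,rate=.08)
s=env.sense();print(s['t'],s['ee_pos'],s['wrist_force'].round(1))
effector.grasp(25)
s=env.sense();print(s['t'],s['gripper_width'],s['wrist_force'].round(1))
env.movel(tcp(TUM+[0,0,.05],R),R,rate=.08)
s=env.sense();print(s['t'],s['gripper_width'],s['wrist_force'].round(1),s['joint_positions'].round(2))
p,d=viewer.read_camera("side");cv2.imwrite("pics/s2.png",p[200:480,80:400,::-1])
p,d=viewer.read_camera("wrist");cv2.imwrite("pics/w2.png",p[:,:,::-1])
E
```

```text
6.4167 [0.50804338 0.22987933 0.02384363] [-0.1  0.   0.1]
7.075 0.05394429267842265 [ 0.5  0.9 -0.4]
7.85 0.05396682445615677 [ 0.  -0.3 -1.9] [-0.3   0.98 -0.76  1.58  0.96  1.69 -1.39]
```

View pics/s2.png

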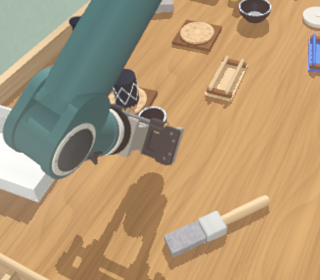

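View pics/w2.png

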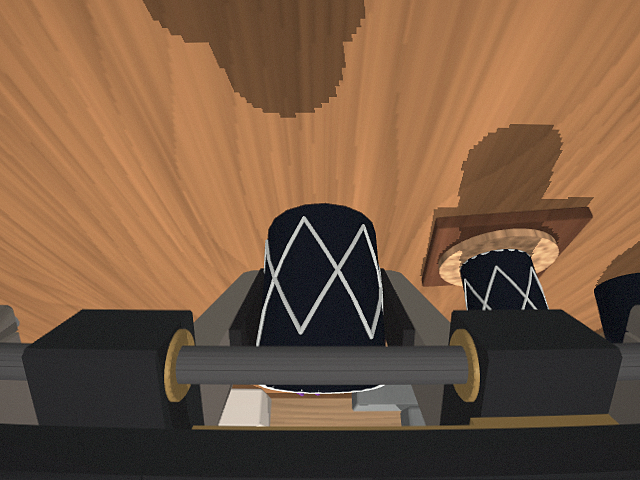

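The tumbler is held (320,290 in the wrist view), at width 54 mm. Next I swing it over the rest.

```bash
python3 - <<'E'
from h import *
R0=rot(0,np.radians(2));g=np.array([.48,.1,.24])
env.reach(tcp(g,R0),R0)
s=env.sense();print(s['t'],s['joint_positions'].round(2),s['gripper_width'])
R=rot(np.radians(45))
env.reach(tcp(REST+[0,0,.09],R),R)
s=env.sense();print(s['t'],s['joint_positions'].round(2),s['gripper_width'],s['ee_pos'],s['wrist_force'].round(1))
p,W=cloud("scene");cv2.imwrite("pics/sc3.png",cv2.resize(p[130:350,180:480,::-1],None,fx=2.4,fy=2.4))
p,W=cloud("side");cv2.imwrite("pics/s3.png",cv2.resize(p[100:380,180:480,::-1],None,fx=2,fy=2))
p,W=cloud("wrist");cv2.imwrite("pics/w3.png",p[:,:,::-1])
E
```

```text
9.0667 [ 0.69  0.47 -1.21  1.93  0.5   1.09 -0.69] 0.05363227740482029
9.8333 [ 1.25  1.04 -1.23  1.92  0.23  0.97  0.08] 0.0536386300536975 [ 0.47275124 -0.00970242  0.12142399] [-0.5  0.6 -0.8]
```

View pics/sc3.png

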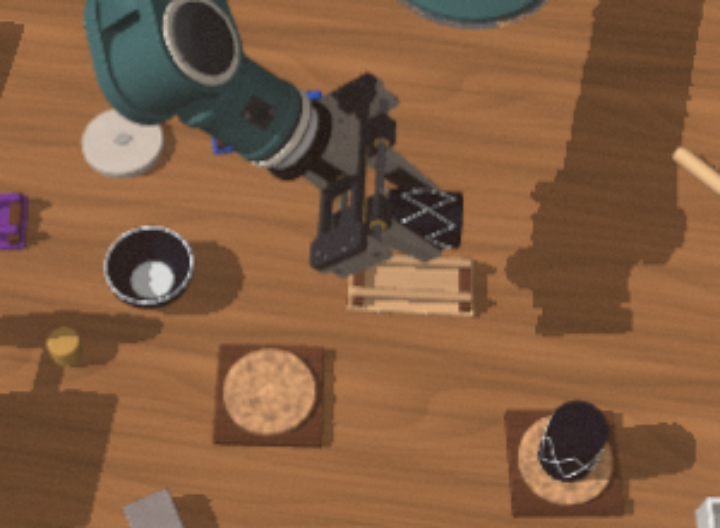

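View pics/s3.png

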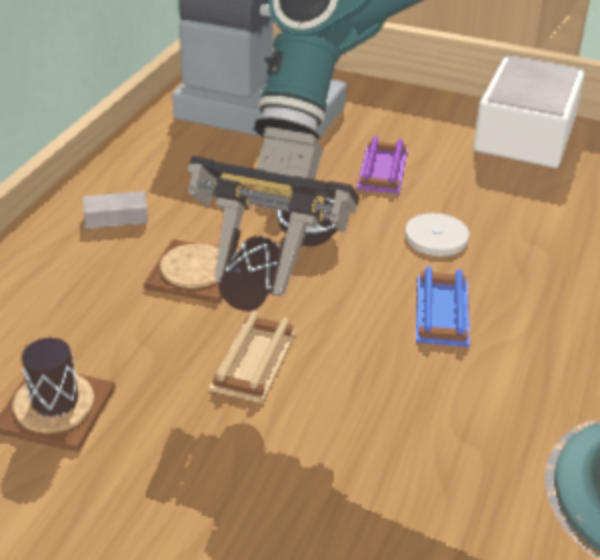

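View pics/w3.png

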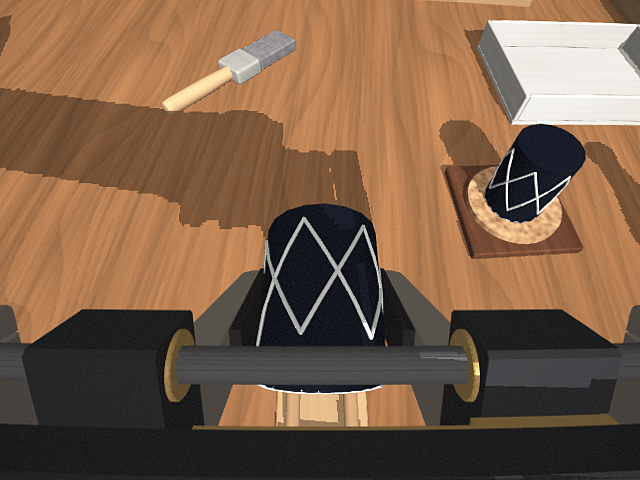

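The foot points to +y and the axis looks level. In the wrist view the bars (290 and 350, row 405) are symmetric under the glass. Now I lower it until it touches.

```bash
cat >> h.py <<'E'
def lower(R,g,zstop,step=.001,thr=3.0,rate=.03):
    """grasp point g lowered until contact; returns g"""
    g=np.array(g,float);env.pause(.15);f0=env.sense()['wrist_force'].copy()
    while g[2]>zstop:
        g[2]-=step;env.movel(tcp(g,R),R,rate=rate)
        f=env.sense()['wrist_force']-f0
        if f[2]>thr: print("contact",f.round(1),g);return g
    print("no contact",f.round(1),g);return g
E
python3 - <<'E'
from h import *
R=rot(np.radians(45))
g=REST+[0,0,.010]
env.movel(tcp(g,R),R,rate=.08)
s=env.sense();print(s['t'],s['ee_pos']-tcp(g,R))
g=lower(R,g,.040)
s=env.sense();print(s['t'],s['ee_pos']-tcp(g,R),s['gripper_width'],s['moment'].round(2))
p,W=cloud("side");cv2.imwrite("pics/s4.png",cv2.resize(p[180:340,230:410,::-1],None,fx=4,fy=3.5))
E
```

```text
11.1333 [3.10933979e-04 1.39271647e-06 4.33905468e-04]
contact [-0.7 -3.2  7. ] [ 0.4735 -0.0245  0.044 ]
14.0333 [1.94520640e-04 7.59653662e-05 8.78984156e-04] 0.05397749265045971 [-0.19  0.09  0.36]
```

View pics/s4.png

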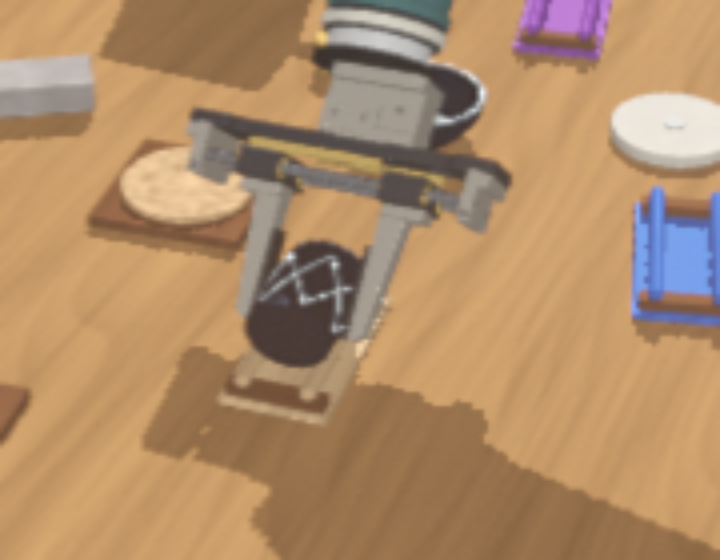

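Contact came at 45 mm, as the geometry predicts. Releasing and backing off.

```bash
python3 - <<'E'
from h import *
R=rot(np.radians(45))
effector.release()
env.pause(.2)
g=REST-.11*R[:,1]
env.movel(tcp(g,R),R,rate=.12)
s=env.sense();print(s['t'],s['wrist_force'].round(1),s['gripper_width'])
p,W=cloud("side");cv2.imwrite("pics/s5.png",cv2.resize(p[180:340,230:410,::-1],None,fx=4,fy=3.5))
p,W1=cloud("scene");cv2.imwrite("pics/sc5.png",cv2.resize(p[180:340,230:450,::-1],None,fx=3.5,fy=3.5))
from scipy.optimize import least_squares
for W in(W,W1):
    m=near(W,REST,.06,.045,.09);Q=W[m];print(len(Q))
    if len(Q)>30: print(Q.min(0).round(4),Q.max(0).round(4)); print(cv2.minAreaRect(Q[:,:2].astype(np.float32)))
print([(r['at'],r['score']) for r in tip_of("scene","tumbler_mid")])
E
```

```text
16.0667 [ 0.3 -1.  -0.3] 0.0920494170086616
638
[ 0.4441 -0.0628  0.0452] [0.4996 0.0155 0.0763]
((0.47232502698898315, -0.023699834942817688), (0.052954673767089844, 0.07688341289758682), 4.254531383514404)
635
[ 0.4454 -0.0629  0.0451] [0.5041 0.0119 0.0785]
((0.47323673963546753, -0.026700619608163834), (0.05926533788442612, 0.0718013271689415), 6.63480806350708)
[([0.4708, -0.0223, 0.039], 0.79)]
```

View pics/s5.png

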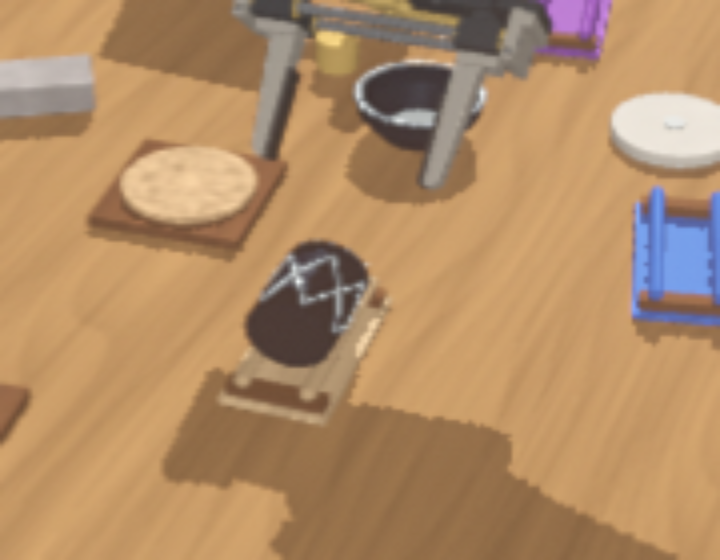

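View pics/sc5.png

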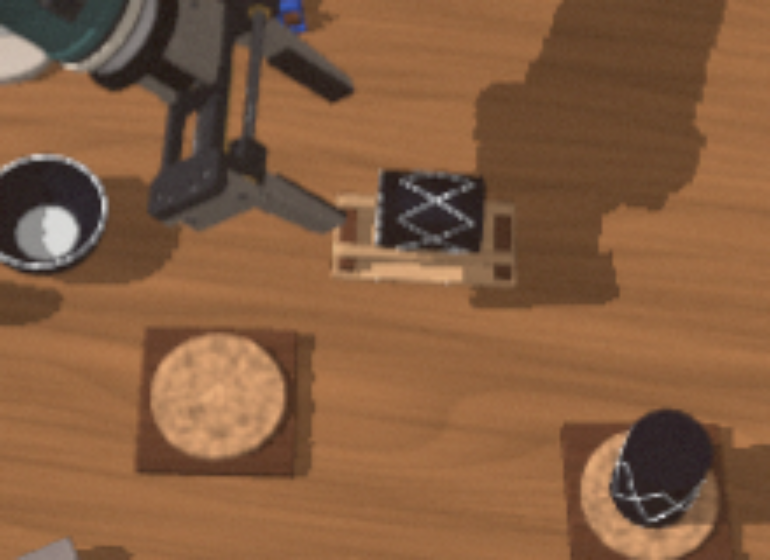

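The tumbler lies in the trough near the middle (side crop (310,300), scene crop (430,210)), free of the gripper. Next I regrip from the foot side.

```bash
python3 - <<'E'
from h import *
R0=rot(0);g=REST+[0,0,.20]
env.reach(tcp(g,R0),R0)
R=rot(np.radians(-45))
env.reach(tcp(REST,R)-.11*R[:,1],R)
s=env.sense();print(s['t'],s['joint_positions'].round(2))
p,d=viewer.read_camera("wrist");cv2.imwrite("pics/w6.png",p[:,:,::-1])
p,d=viewer.read_camera("side");cv2.imwrite("pics/s6.png",p[:,:,::-1])
E
```

```text
18.1583 [-0.04  0.71 -0.71  1.99  1.01  1.45 -1.29]
```

View pics/w6.png

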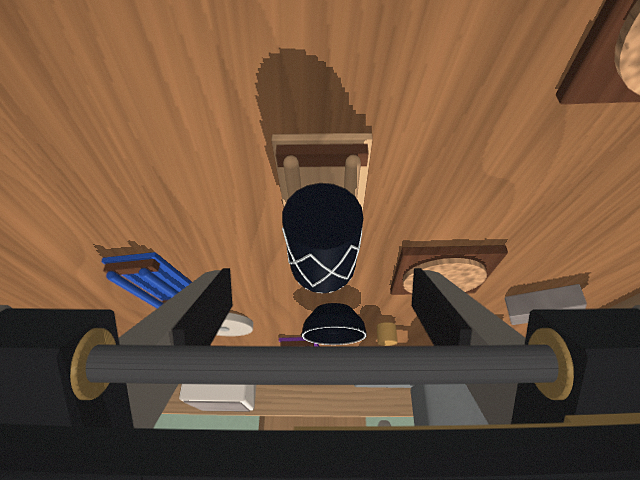

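View pics/s6.png

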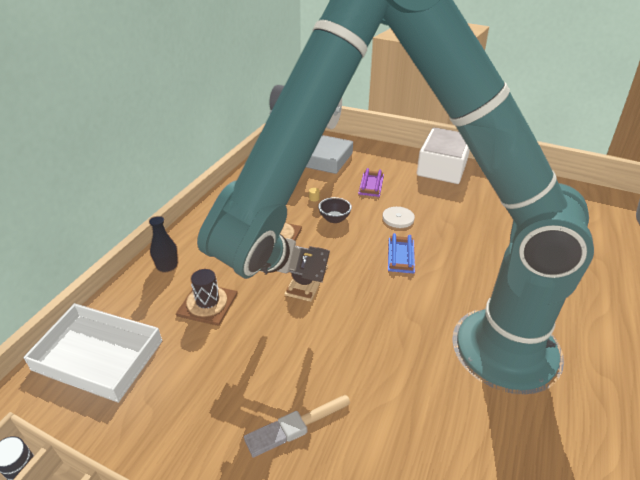

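The glass (322,235) is centred between the fingers, so I'll grip it, lift it and carry it to the pad.

```bash
python3 - <<'E'
from h import *
R=rot(np.radians(-45))
env.movel(tcp(REST,R),R,rate=.08)
print(env.sense()['wrist_force'].round(1))
effector.grasp(25)
s=env.sense();print(s['t'],s['gripper_width'],s['wrist_force'].round(1))
env.movel(tcp(REST+[0,0,.06],R),R,rate=.08)
R0=rot(0);env.reach(tcp([.55,-.09,.24],R0),R0)
R=rot(np.radians(45),0.)
C=PAD+[0,0,.036]
env.reach(tcp(C+[0,0,.09],R),R)
s=env.sense();print(s['t'],s['joint_positions'].round(2),s['gripper_width'],s['wrist_force'].round(1))
p,W=cloud("scene");cv2.imwrite("pics/sc7.png",cv2.resize(p[130:350,180:480,::-1],None,fx=2.4,fy=2.4))
p,W=cloud("side");cv2.imwrite("pics/s7.png",cv2.resize(p[100:300,180:480,::-1],None,fx=2.6,fy=2.6))
p,W=cloud("wrist");cv2.imwrite("pics/w7.png",p[:,:,::-1])
E
```

```text
[-0.3 -0.5  0.7]
20.4417 0.053691404393060985 [-0.  -0.1  0.4]
23.0333 [ 1.03  1.01 -0.91  1.48 -0.01  1.2   0.32] 0.05422674582166158 [ 0.4  1.3 -0.7]
```

View pics/sc7.png

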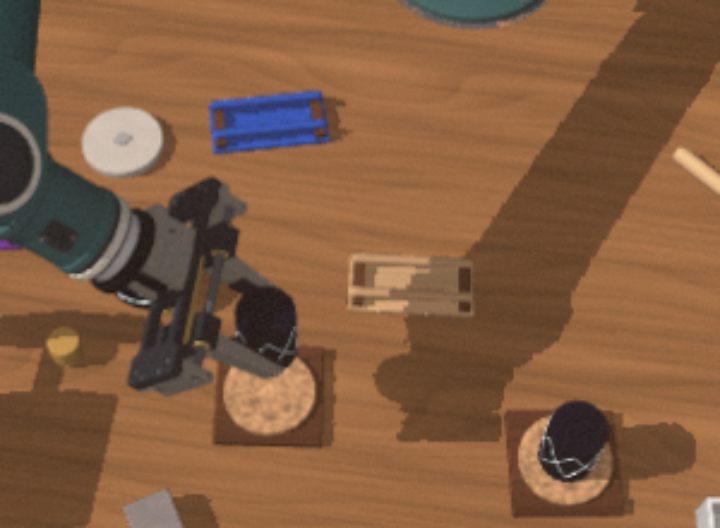

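View pics/s7.png

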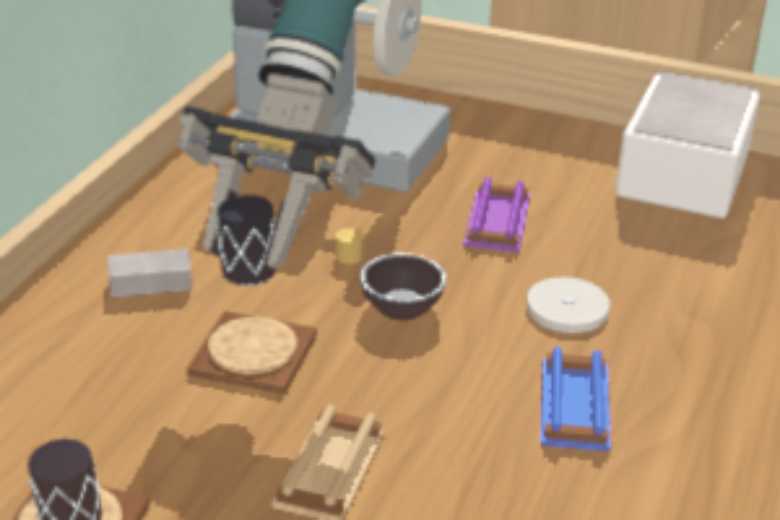

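View pics/w7.png

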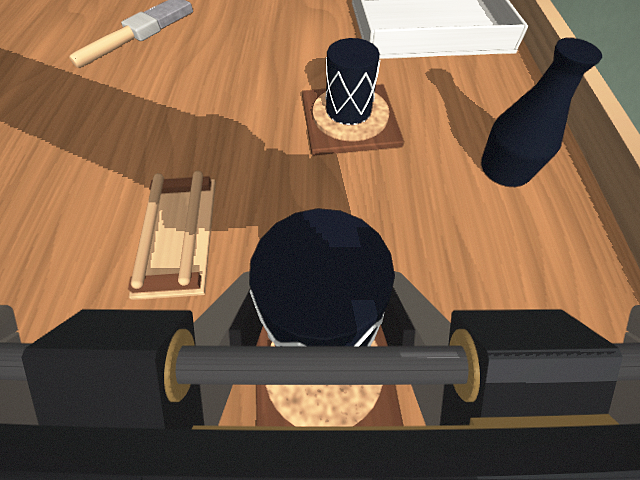

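It is mouth down over the pad (scene crop (267,325), pad (268,392)). Lowering until contact.

```bash
python3 - <<'E'
from h import *
R=rot(np.radians(45),0.)
C=PAD+[0,0,.036]
g=C+[0,0,.010]
env.movel(tcp(g,R),R,rate=.08)
g=lower(R,g,C[2]-.006)
s=env.sense();print(s['t'],s['gripper_width'],s['moment'].round(2))
p,W=cloud("side");cv2.imwrite("pics/s8.png",cv2.resize(p[140:300,200:380,::-1],None,fx=4,fy=3.5))
p,W=cloud("scene");cv2.imwrite("pics/sc8.png",cv2.resize(p[230:350,220:380,::-1],None,fx=4.5,fy=4.5))
E
```

```text
contact [-3.  -0.6  6.3] [ 0.616 -0.151  0.05 ]
27.4833 0.053671165567415705 [-0.12  0.4   0.27]
```

View pics/s8.png

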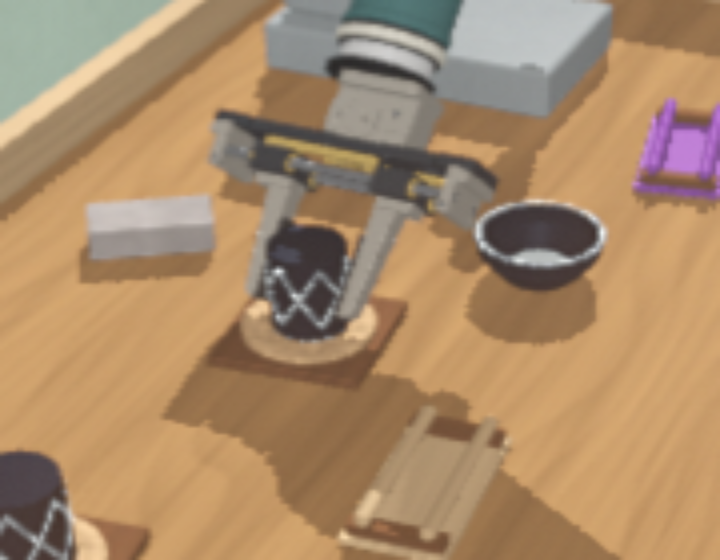

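View pics/sc8.png

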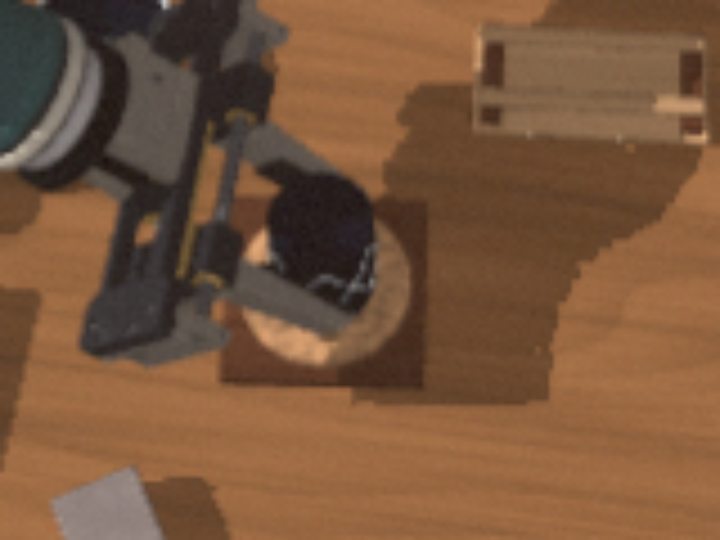

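It is in contact, with the base on the cork (side crop (305,325)). Releasing, backing off and verifying.

```bash
python3 - <<'E'
from h import *
from scipy.optimize import least_squares
R=rot(np.radians(45),0.)
effector.release();env.pause(.2)
env.movel(tcp(PAD+[0,0,.036],R)-.13*R[:,1],R,rate=.12)
s=env.sense();print(s['t'],s['wrist_force'].round(1))
def res(x,Q): return np.hypot(Q[:,0]-x[0],Q[:,1]-x[1])-.027
for c in("scene","side"):
    p,W=cloud(c)
    Q=W[near(W,PAD,.05,.03,.075)];f=least_squares(res,PAD[:2],args=(Q,),loss='soft_l1',f_scale=.001)
    T=W[near(W,PAD,.05,.08,.11)];print(c,f.x,np.percentile(T[:,2],[2,50,98]).round(4), np.median(W[near(W,PAD,.06,.01,.03)][:,2]))
    # cork centre by colour
    h=cv2.cvtColor(p,cv2.COLOR_RGB2HSV);print("rim box",T[:,:2].min(0),T[:,:2].max(0))
    Q=W[near(W,(.645,.14),.05,.03,.08)];print("fin",least_squares(res,[.645,.14],args=(Q,),loss='soft_l1',f_scale=.001).x)
    if c=="scene":cv2.imwrite("pics/sc9.png",cv2.resize(p[220:370,220:460,::-1],None,fx=3.3,fy=3.3))
    else: cv2.imwrite("pics/s9.png",cv2.resize(p[170:330,170:390,::-1],None,fx=3.5,fy=3.5))
E
```

```text
29.7333 [-0.7 -0.4  0.1]
scene [ 0.61450494 -0.15281247] [0.081  0.089  0.0927] 0.015122094850209544
rim box [ 0.58841731 -0.17854376] [ 0.64288608 -0.12575517]
fin [0.64543148 0.14034996]
side [ 0.61633851 -0.1516836 ] [0.0807 0.0891 0.0919] 0.016047810221719416
rim box [ 0.5891947  -0.17706673] [ 0.64199837 -0.12167239]
fin [0.64625085 0.14057495]
```

View pics/sc9.png

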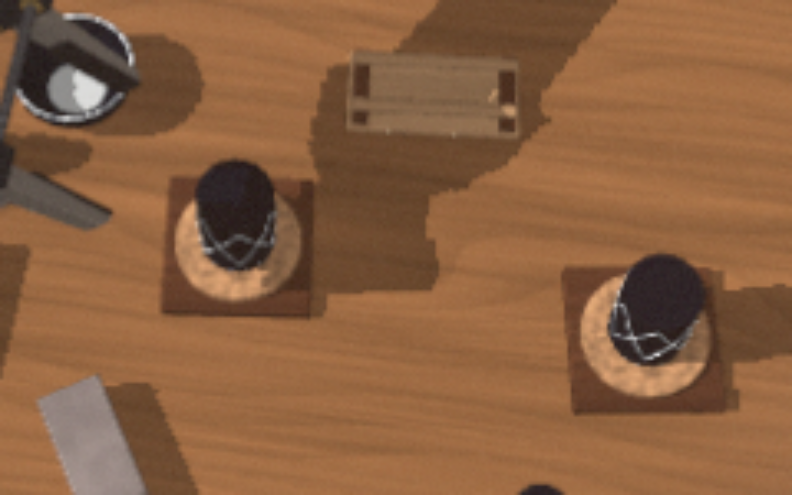

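View pics/s9.png

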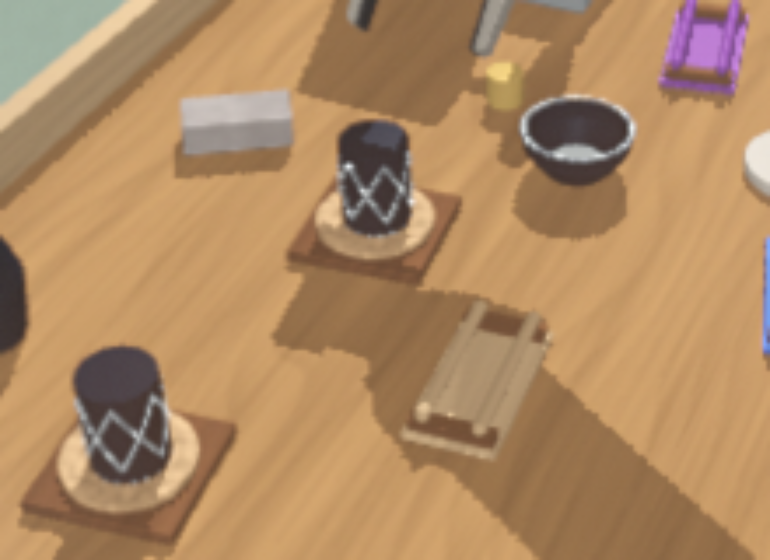

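The tumbler stands upright, centred on the cork with its foot up. The finished one has not moved, and the gripper is clear. Handing in.

```bash
python3 - <<'E'
from station import *
print(workorder.finish_job(), env.sense()['t'])
E
```

```text
the job is handed in; nothing more can be done
the job is handed in; nothing more can be done
```

The tumbler now stands mouth down on the empty cork pad, and the job was handed in about 30 s into the 58 s limit; no verdict is reported.

**What I did:** I gripped the tumbler with the tool tilted, swung it a quarter turn and lowered it to contact on the wooden rest. I let go and backed off, gripped it afresh from the foot side, swung it another quarter turn and lowered it to contact on the pad. The contact forces were about 7 N on the rest and 6 N on the pad.

**Last checks:**
- **Placement:** both cameras put its axis within about 2.5 mm of the pad centre, which is well inside the 18 mm margin.
- **Upright:** its top is at about 89 mm (88 mm expected), with the foot up.
- **Finished tumbler:** it is where it was, to within 0.3 mm.
- **Gripper:** it was open, clear of everything, and the wrist force was close to zero.

None of these checks failed. The only disagreement was small: pad contact came with the gripper 1–2 mm lower than planned, which is within the calibration error.

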